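# Tip the gilded frame out of its storage block

## Robot

A 6-joint arm with a two-finger parallel gripper is mounted at the origin on the work surface. World frame = base frame: x ahead of the robot, y to its left, z up, the work surface at z = 0. Lengths are in m, angles in rad, forces in N, time in s.
With the tool pointing down it reaches from about 0.3 to 0.75 m from the base axis. Payload 8.5 kg.
Tool frame: the origin (TCP) lies midway between the tips of the shut fingers; the grasp point (between the pads) lies 19 mm behind it; z points along the fingers, y is the line along which they close (so a half turn about z gives the same grasp; the last joint's range is limited). The gripper opens to 88 mm and grips with 3 to 60 N. Pads are 18 mm wide; open, the fingers measure 123 mm over their backs; the gripper's body (75 mm by 187 mm) begins 45 mm behind the grasp point.
Start: joints at [-1.409, 0.381, 1.297, -0, 1.464, -0.215], TCP at [0.202, -0.511, 0.239] pointing down, gripper open.
Joint ranges: [-3.11, 3.11], [-0.89, 2.33], [0.22, 2.48], [-1.42, 4.56], [0.17, 2.85], [-2.88, 2.88]. Speed limits (rad/s): [2.39, 2.39, 3.14, 3.14, 3.14, 3.14].

## Interface

Orientations are given as a unit quaternion [x, y, z, w].
In Python, from workcell import * gives the robot as it stands.
- The arm moves only by the shell command python3 -m jog 'ROWS' [OPENING] [FORCE]. ROWS is text: rows parted by semicolons, each of 6 numbers parted by spaces: the shift along the world's x, y, z scaled (see below), then the turn, a rotation vector about the world's x, y, z scaled (see below). In form: x y z ax ay az; .... A call has exactly 8 rows; each row shifts and turns the commanded pose from where the row before left it; what a row does not reach is not made up. The controller multiplies each number of a shift by 0.75 m and each number of a turn by 360 degrees. A row lasts 1/12 s, in which the tool goes at most 41.7 mm and 7.16 degrees, less where a joint would pass 70% of its speed; a pose out of reach is approached as far as the arm can. A call with a number of a shift or a turn outside -1 to 1 is refused whole. A call with a gripper value outside its range is refused whole. OPENING is the closure in counts, from 0 (fully open) to 255 (shut), set as the call begins (- or left out, the last holds). The fingers move at their own pace and stop on an object; FORCE is the grip in N (left out, the last holds). Time passes only in rows, so rows that do not move let the fingers close, or fill a call up. It gives the time, the measured TCP pose, the force, the opening and the grip force at its end, in the units of the state.
- state(): the state, without advancing time (a new reading comes with each control period).
- read_camera(name): name is "scene" or "top" or "wrist"; returns the picture (400x640x3 uint8, blue, green, red); there is no depth.
- calibration(name): a dict with "K" (3x3 intrinsics, pixels), "R" (3x3) and "t" (3): a world point X has camera coordinates R X + t; the wrist camera has in their place "T_tool_cam" (4x4, takes a point from camera to tool coordinates, whose origin is the TCP and whose axes are the flange's). Camera axes: x right, y down, z forward; pixel columns grow to the right and rows downward; lengths in m; the calibration is good to about 2 mm. A picture is of the moment at which its call begins: read the wrist's pose just before it. calibration takes no time and is no camera call.
- job_done(): hands the job in; it is judged then, once.
The state is a dict: "t": time; "joint_positions": joint angles; "qvel": joint speeds; "tau": joint torques, N m; "tcp_pos": TCP position; "eef_rot": TCP orientation; "wrist_force": force on the tool from outside, world axes, zero at the start; "moment": the same for the moment, N m; "width": finger opening in m; "grasp_force": force on a finger pad.
Only numpy, scipy, OpenCV 4.12 (cv2) and the standard library are available. Lean on these libraries where they do the work, as an engineer would, in place of code of your own. Each camera call takes 0.05 s, during which the arm holds its last target. There are 200 camera calls.

## Task

Two small gilded frames lie flush in the oak storage block. Press down on the end of the frame with the round opening that lies over the deep well (the end by the thumb notch), so that it tips and stands with its other end up, then grip it by the raised end and lay it flat, face up, in the middle of the cork mat. Do not drop it, and leave the frame with the square opening lying flush in its pocket.

Things in the scene. Friction and masses are not known exactly. Their poses are not given: they have to be found in the camera images.
- frame_round: Gilded wooden frame to move, 100 (x) x 52 (y) x 20 (z) mm, 90 g, with a ROUND 34 mm opening in its face. Origin: centre of underside; z out of the face. Lies in an outer pocket of the block, axes parallel to the block's. Pressed at x = +38 mm to 10 mm below the block's top (few N) it tips and stays so by itself, about 27 deg: +x end in the well, -x end up 20 mm above the block, to grip across y.
- frame_square: The other frame, to leave alone: same gilding, outer size, origin and axes, but with a SQUARE 34 mm opening. It lies in the other outer pocket.
- block: Fixed oak block, top at z = 47 mm, x -65 to +69, 221 mm wide in y. Origin on its underside. Pockets centred at y = -69, 0 (empty), +69 mm, each 55 wide, x -51 to +55. Floor 20 mm below the top from x -51 to +3, then a well 42 mm deep to x = +55. Thumb notch, 41 wide, 14 deep, in the wall at the well (+x) end. Frames lie centred at x = 0, tops flush.
- mat: Fixed cork mat lying on the bench, 150 (x) by 120 (y) by 6 (z) mm. Origin at the centre of its underside; its top is at z = 6 mm.
Mind the look-alikes: they are no part of the job. Leave any turquoise or white look-alike of the frame_round alone.

How it is judged:
By the outcome, as a careful person would: the job done as asked, in the order asked, and still so for the second after the job is handed in, with the robot touching nothing.
It also fails if it takes over 51 s, if anything falls off the work surface, if the arm or the gripper's body presses on something with over 40 N, if the wrist force passes 120 N, or if a joint passes its speed limit or range.

## Working session

There is one attempt and no reset: what is moved stays moved. The work goes in short steps, Python scripts to look and compute and a shell command to move; the robot and the scene stay as the last step left them, time stands still between calls to the robot, and variables do not carry over. Pictures are saved under pics/ and viewed, at most 10 in all, crops included, and the job is handed in when it is done.

```bash
mkdir -p pics; ls; python3 - <<'E'
from workcell import *
import cv2
print(state())
for n in("top","scene"):
    im=read_camera(n);cv2.imwrite(f"pics/{n}0.png",im);c=calibration(n);print(n,c)
print(calibration("wrist"))
E
```

```text
pics
{'t': 0.0, 'joint_positions': array([-1.40928597e+00,  3.81174520e-01,  1.29826174e+00,  1.37051727e-07,
        1.46356889e+00, -2.15326030e-01]), 'qvel': array([ 5.97946742e-04,  1.43567838e-03, -5.12895135e-05, -1.68715177e-03,
       -3.33763554e-04, -1.98605319e-03]), 'tau': array([-2.88315696e-04, -4.37930095e+01, -2.24556613e+01,  7.12833297e-02,
        3.51838872e-02, -1.07933824e-04]), 'tcp_pos': array([ 0.20232818, -0.51113371,  0.23814897]), 'eef_rot': array([ 9.82301501e-01,  1.87305267e-01,  1.90694904e-05, -7.05993364e-04]), 'wrist_force': array([0.27645114, 0.0140213 , 0.39904586]), 'moment': array([0.0669454 , 0.07000246, 0.07292817]), 'grasp_force': 0.0, 'width': 0.08834942219276251}
top {'K': array([[397.49806549,   0.        , 318.32781966],
       [  0.        , 397.49806549, 199.17702993],
       [  0.        ,   0.        ,   1.        ]]), 'R': array([[ 0.02241668, -0.9997284 , -0.00637371],
       [-0.99318569, -0.02153976, -0.11453483],
       [ 0.11436643,  0.00889777, -0.99339879]]), 't': array([-0.05860479,  0.50624652,  0.79488319])}
scene {'K': arr
[... 172 characters left out ...]
3907,  0.81376898, -0.01317771],
       [ 0.43787039,  0.2989135 , -0.84789165],
       [-0.68604892, -0.4984283 , -0.53000576]]), 't': array([ 0.34813975, -0.16514082,  1.61974081])}
{'K': array([[360.28294453,   0.        , 317.98781979],
       [  0.        , 360.28294453, 197.34065513],
       [  0.        ,   0.        ,   1.        ]]), 'T_tool_cam': array([[-1.36021071e-03, -9.66250258e-01, -2.57601608e-01,
         6.64706812e-02],
       [ 9.99999075e-01, -1.31114564e-03, -3.62244017e-04,
        -8.13295830e-04],
       [ 1.22651507e-05, -2.57601862e-01,  9.66251148e-01,
        -1.46766186e-01],
       [ 0.00000000e+00,  0.00000000e+00,  0.00000000e+00,
         1.00000000e+00]])}
```

View pics/top0.png

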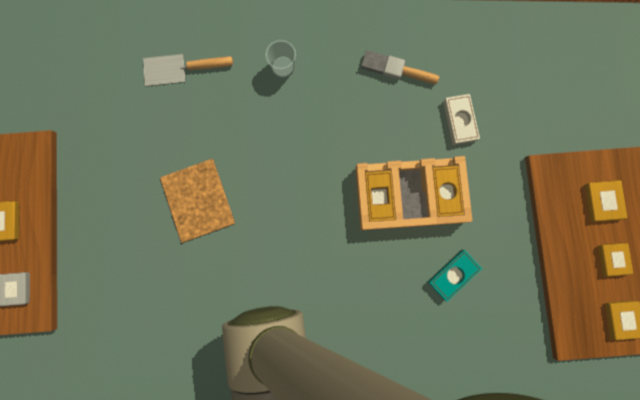

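View pics/scene0.png

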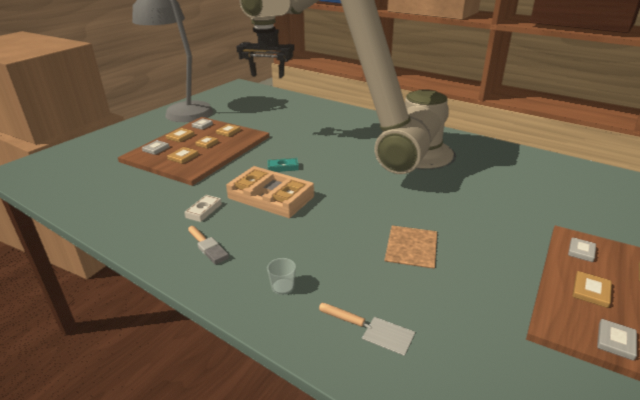

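The top view shows the block at about (358–470, 157–228), with the square-opening frame at (380,197), the round one at (447,192), and the mat at (197,200). I'll enlarge the block and mat and compute positions.

```bash
cat > h.py <<'E'
import numpy as np,cv2
from workcell import *
from scipy.spatial.transform import Rotation as Ro
def cam(name,st=None):
    c=calibration(name);K=c["K"]
    if name=="wrist":
        T=np.eye(4);T[:3,:3]=Ro.from_quat(st["eef_rot"]).as_matrix();T[:3,3]=st["tcp_pos"]
        M=np.linalg.inv(T@c["T_tool_cam"]);return K,M[:3,:3],M[:3,3]
    return K,c["R"],c["t"]
def cast(C,px,z):
    K,R,t=C;px=np.atleast_2d(px).astype(float);o=-R.T@t
    d=np.c_[px,np.ones(len(px))]@np.linalg.inv(K).T@R
    return o+d*((z-o[2])/d[:,2])[:,None]
def proj(C,X):
    K,R,t=C;p=(np.atleast_2d(X)@R.T+t)@K.T;return p[:,:2]/p[:,2:]
def tri(C1,p1,C2,p2):
    P=[C[0]@np.c_[C[1],C[2]] for C in(C1,C2)]
    X=cv2.triangulatePoints(P[0],P[1],np.float64(p1).reshape(2,1),np.float64(p2).reshape(2,1)).ravel();return X[:3]/X[3]
E
python3 - <<'E'
from h import *
im=cv2.imread("pics/top0.png")
a=cv2.resize(im[145:240,345:485],None,fx=5.5,fy=5.5,interpolation=cv2.INTER_CUBIC);cv2.imwrite("pics/crop1.png",a)
C=cam("top");hsv=cv2.cvtColor(im,cv2.COLOR_BGR2HSV)
m=cv2.inRange(hsv,(5,100,60),(25,255,255))
for (x0,y0,x1,y1,z) in((340,140,485,240,.047),(150,150,245,250,.006)):
    mm=np.zeros_like(m);mm[y0:y1,x0:x1]=m[y0:y1,x0:x1]
    c=max(cv2.findContours(mm,0,2)[0],key=cv2.contourArea);r=cv2.minAreaRect(c);b=cv2.boxPoints(r)
    W=cast(C,b,z);print(r,"\n",W.round(4),W.mean(0).round(4),[np.linalg.norm(W[i]-W[i-1]).round(4) for i in range(4)],np.degrees(np.arctan2(*(W[1]-W[0])[1::-1])))
E
```

```text
((413.328369140625, 192.63973999023438), (67.1861801147461, 112.37592315673828), 85.84036254882812) 
 [[ 0.581  -0.1207  0.047 ]
 [ 0.6029 -0.3498  0.047 ]
 [ 0.4657 -0.3568  0.047 ]
 [ 0.4444 -0.1321  0.047 ]] [ 0.5235 -0.2398  0.047 ] [np.float64(0.1371), np.float64(0.2302), np.float64(0.1373), np.float64(0.2257)] -84.56080264642436
((196.67990112304688, 200.25064086914062), (70.06946563720703, 57.39134979248047), 71.02959442138672) 
 [[0.5518 0.2982 0.006 ]
 [0.5951 0.1835 0.006 ]
 [0.4532 0.1276 0.006 ]
 [0.4114 0.2403 0.006 ]] [0.5029 0.2124 0.006 ] [np.float64(0.1518), np.float64(0.1226), np.float64(0.1525), np.float64(0.1202)] -69.32444452223565
```

View pics/crop1.png

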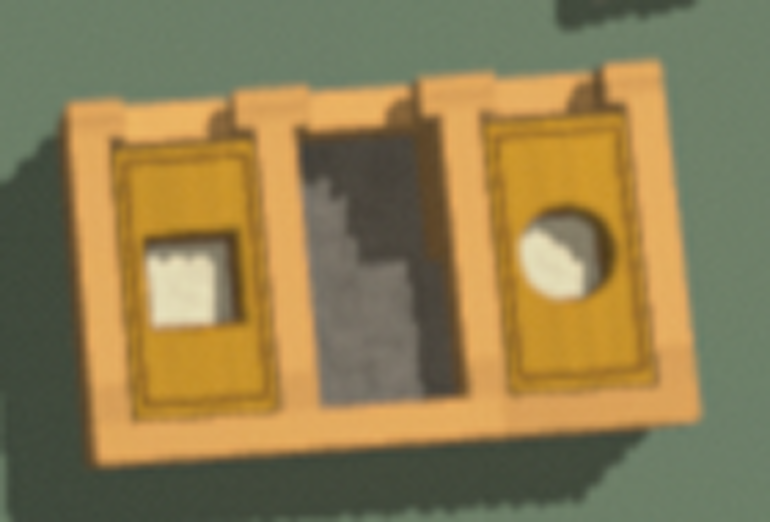

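The crop shows that all the thumb notches are on the far (world +x) side. The round frame is in the right (−y) pocket, with its opening at crop (565,255). Block yaw is about +5°. Next I'll bring the wrist camera over it.

```bash
python3 -m jog '0.044 0.0267 0 0 0 -0.0056;0.044 0.0267 0 0 0 -0.0056;0.044 0.0267 0 0 0 -0.0056;0.044 0.0267 0 0 0 -0.0056;0.044 0.0267 0 0 0 -0.0056;0.044 0.0267 0 0 0 -0.0056;0.044 0.0267 0 0 0 -0.0056;0.044 0.0267 0 0 0 -0.0056' 255 30
python3 -m jog '0.044 0.0267 -0.01 0 0 0;0.044 0.0267 -0.01 0 0 0;0 0 -0.02 0 0 0;0 0 0 0 0 0;0 0 0 0 0 0;0 0 0 0 0 0;0 0 0 0 0 0;0 0 0 0 0 0'
python3 - <<'E'
from h import *
import pickle
s=state();im=read_camera("wrist");pickle.dump(s,open("w1.pkl","wb"));cv2.imwrite("pics/w1.png",im);print(s["tcp_pos"],s["joint_positions"])
E
python3 -m jog '-0.04 0.04 0 0 0 0;-0.04 0.04 0 0 0 0;0 0.04 0 0 0 0;0 0 0 0 0 0;0 0 0 0 0 0;0 0 0 0 0 0;0 0 0 0 0 0;0 0 0 0 0 0'
python3 - <<'E'
from h import *
import pickle
s=state();im=read_camera("wrist");pickle.dump(s,open("w2.pkl","wb"));cv2.imwrite("pics/w2.png",im);print(s["tcp_pos"])
cv2.imwrite("pics/w12.png",np.vstack([cv2.imread("pics/w1.png")[:300],im[:300]]))
E
```

```text
t: 0.77
tcp_pos: [0.4677, -0.3498, 0.2385]
eef_rot: [0.999, 0.047, -0.0, -0.0]
wrist_force: [0.2, -0.1, -0.5]
width: 0.0368
grasp_force: 0.0
t: 1.43
tcp_pos: [0.5319, -0.312, 0.2097]
eef_rot: [0.999, 0.047, 0.0, 0.0]
wrist_force: [0.5, -0.2, 0.5]
width: 0.0004
grasp_force: 0.0
[ 0.53186685 -0.3120187   0.20965838] [-7.22261948e-01  5.18145641e-01  1.15105903e+00 -1.23166762e-05
  1.47101207e+00  7.54689779e-01]
t: 2.15
tcp_pos: [0.4737, -0.2232, 0.2086]
eef_rot: [0.999, 0.047, 0.0, 0.0]
wrist_force: [0.5, -0.6, -0.2]
width: 0.0005
grasp_force: 0.0
[ 0.47367641 -0.22322301  0.20858764]
```

View pics/w12.png

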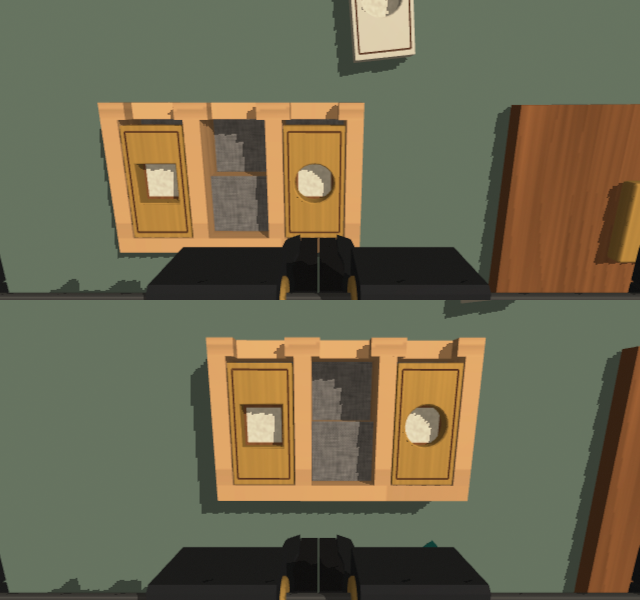

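The wrist views show the round frame at (282–347, 122–237) in view 1. In view 2 it spans (392–463, 362–485 in the stacked picture, so rows 62–185). The notches are at the top (world +x). Now I'll triangulate its corners.

```bash
python3 - <<'E'
from h import *
import pickle
def quad(m):
    cs=cv2.findContours(m,0,1)[0];c=max(cs,key=cv2.contourArea);h=cv2.convexHull(c)
    e=.02*cv2.arcLength(h,1);q=cv2.approxPolyDP(h,e,True)[:,0].astype(float)
    L=[]
    for i in range(len(q)):   # refine sides by line fits
        a,b=q[i],q[(i+1)%len(q)];d=(b-a)/np.linalg.norm(b-a);p=c[:,0].astype(float)-a;s=p@d;n=np.abs(p@[-d[1],d[0]])
        k=(n<2.5)&(s>6)&(s<np.linalg.norm(b-a)-6);vx,vy,x,y=cv2.fitLine((p[k]+a).astype(np.float32),cv2.DIST_HUBER,0,.01,.01).ravel();L.append(np.cross([x,y,1],[x+vx,y+vy,1]))
    r=[]
    for i in range(len(L)): v=np.cross(L[i-1],L[i]);r.append(v[:2]/v[2])
    r=np.array(r);ctr=r.mean(0);return r[np.argsort(np.arctan2(*(r-ctr).T[::-1]))]
Q=[];Cs=[]
for k,(fx,fy,sq) in enumerate((((295,200),None,None),((400,165),None,None))) if 0 else enumerate((((278,350,112,240)),((386,468,55,192)))) if 0 else []: pass
for i,(x0,x1,y0,y1),s in ((1,(276,352,112,241),0),(2,(384,468,54,194),0),(1,(114,198,112,246),1),(2,(224,300,54,194),1)):
    im=cv2.imread(f"pics/w{i}.png");C=cam("wrist",pickle.load(open(f"w{i}.pkl","rb")))
    hsv=cv2.cvtColor(im,cv2.COLOR_BGR2HSV)
    if not s and i==1: print("gold",hsv[215,315],"oak",hsv[200,275])
    m=np.zeros(im.shape[:2],np.uint8);r=im[y0:y1,x0:x1].astype(int)
    # gold has a lower blue/red ratio than oak
    m[y0:y1,x0:x1]=((r[...,0]<.36*r[...,2])&(r[...,2]>70))*255
    m=cv2.morphologyEx(m,cv2.MORPH_OPEN,np.ones((3,3)))
    q=quad(m);Q.append(q);Cs.append(C);print(i,s,q.round(1).tolist())
for s in(0,2):
    a,b=Q[s],Q[s+1]
    if len(a)==len(b)==4:
        X=np.array([tri(Cs[s],a[j],Cs[s+1],b[j]) for j in range(4)]);print("frame","round" if s==0 else "square","\n",X.round(4),"ctr",X.mean(0).round(4))
        for n,C,q in(("w1",Cs[s],a),("w2",Cs[s+1],b)):
            W=cast(C,q,.047);print(n,W.mean(0).round(4),"yaw L/R",[round(np.degrees(np.arctan2(*(W[u]-W[v])[1::-1])),2) for u,v in((0,3),(1,2))],[round(float(np.linalg.norm(W[j]-W[j-1])),4) for j in range(4)])
E
```

```text
gold [ 18 173 186] oak [ 16 136 225]
1 0 [[283.5, 125.0], [344.3, 125.0], [342.3, 236.0], [285.9, 236.0]]
2 0 [[397.7, 64.2], [462.7, 63.6], [450.8, 183.0], [391.4, 183.0]]
1 1 [[119.4, 125.0], [181.3, 125.0], [191.7, 236.0], [135.0, 236.0]]
2 1 [[227.1, 63.0], [291.7, 63.0], [293.3, 183.0], [234.3, 183.0]]
frame round 
 [[ 0.5752 -0.2778  0.043 ]
 [ 0.5801 -0.3294  0.0463]
 [ 0.4816 -0.3381  0.0477]
 [ 0.4765 -0.2867  0.0466]] ctr [ 0.5283 -0.308   0.0459]
w1 [ 0.5286 -0.3079  0.047 ] yaw L/R [np.float64(5.12), np.float64(5.28)] [0.0997, 0.0513, 0.0998, 0.0516]
w2 [ 0.528 -0.308  0.047] yaw L/R [np.float64(5.38), np.float64(5.2)] [0.0981, 0.0523, 0.0985, 0.052]
frame square 
 [[ 0.5628 -0.14    0.0467]
 [ 0.5676 -0.192   0.0464]
 [ 0.4685 -0.2009  0.0467]
 [ 0.4638 -0.1494  0.047 ]] ctr [ 0.5157 -0.1706  0.0467]
w1 [ 0.5159 -0.1706  0.047 ] yaw L/R [np.float64(5.39), np.float64(5.19)] [0.0997, 0.0522, 0.0997, 0.0519]
w2 [ 0.5155 -0.1707  0.047 ] yaw L/R [np.float64(5.26), np.float64(5.04)] [0.099, 0.0521, 0.099, 0.0517]
```

Round frame: centre (0.5284, −0.308), top about 0.0465, yaw 5.25°. The tool yaw already matches, so I'll go to the press point at frame x +38 mm, which is (0.566, −0.3045).

```bash
python3 -m jog '0.0247 -0.0217 -0.037 0 0 0;0.0247 -0.0217 -0.037 0 0 0;0.0247 -0.0217 -0.037 0 0 0;0.0247 -0.0217 -0.037 0 0 0;0.0247 -0.0217 -0.037 0 0 0;0 0 0 0 0 0;0 0 0 0 0 0;0 0 0 0 0 0'; python3 -c "
from workcell import *
print(state()['tcp_pos'])"
```

```text
t: 2.87
tcp_pos: [0.566, -0.3037, 0.0706]
eef_rot: [0.999, 0.048, 0.0, 0.0]
wrist_force: [0.2, 0.3, -0.8]
width: 0.0001
grasp_force: 0.0
[ 0.56597262 -0.30370874  0.07062788]
```

```bash
python3 -m jog '0 0 -0.0065 0 0 0;0 0 -0.0065 0 0 0;0 0 -0.0065 0 0 0;0 0 -0.0055 0 0 0;0 0 -0.003 0 0 0;0 0 -0.002 0 0 0;0 0 -0.002 0 0 0;0 0 -0.002 0 0 0'
python3 -m jog '0 0 -0.0015 0 0 0;0 0 -0.0015 0 0 0;0 0 -0.0015 0 0 0;0 0 -0.0015 0 0 0;0 0 -0.0015 0 0 0;0 0 -0.0015 0 0 0;0 0 0 0 0 0;0 0 0 0 0 0'
```

```text
t: 3.53
tcp_pos: [0.5661, -0.3037, 0.0445]
eef_rot: [0.999, 0.048, 0.0, 0.0]
wrist_force: [0.7, -0.2, 0.8]
width: 0.0007
grasp_force: 0.1
t: 4.2
tcp_pos: [0.566, -0.3036, 0.0377]
eef_rot: [0.999, 0.048, -0.0, -0.0]
wrist_force: [-0.4, 0.1, -0.4]
width: -0.0
grasp_force: 0.0
```

```bash
python3 -m jog '0 0 -0.0015 0 0 0;0 0 -0.0015 0 0 0;0 0 0 0 0 0;0 0 0 0 0 0;0 0 0.008 0 0 0;0 0 0.012 0 0 0;0 0 0.02 0 0 0;0 0 0.04 0 0 0'
python3 -m jog '-0.02 0 0.04 0 0 0;-0.04 0 0.04 0 0 0;-0.04 0 0.02 0 0 0;0 0 0.02 0 0 0;0 0 0 0 0 0;0 0 0 0 0 0;0 0 0 0 0 0;0 0 0 0 0 0' 0
python3 - <<'E'
from h import *
import pickle
s=state();im=read_camera("wrist");pickle.dump(s,open("w3.pkl","wb"));cv2.imwrite("pics/w3.png",im);print(s["tcp_pos"])
sc=read_camera("scene");cv2.imwrite("pics/s3.png",sc)
cv2.imwrite("pics/v3.png",np.vstack([im[:260],cv2.resize(sc[150:230,210:330],(640,427))[:330]]))
E
```

```text
t: 4.87
tcp_pos: [0.5649, -0.3028, 0.0939]
eef_rot: [0.999, 0.048, -0.002, -0.002]
wrist_force: [-0.6, -0.8, 0.3]
width: 0.0002
grasp_force: 0.0
t: 5.53
tcp_pos: [0.4918, -0.3033, 0.1837]
eef_rot: [0.999, 0.048, -0.001, -0.001]
wrist_force: [0.2, 0.1, -0.4]
width: 0.0514
grasp_force: 0.0
[ 0.4918394 -0.3032834  0.1836897]
```

View pics/v3.png

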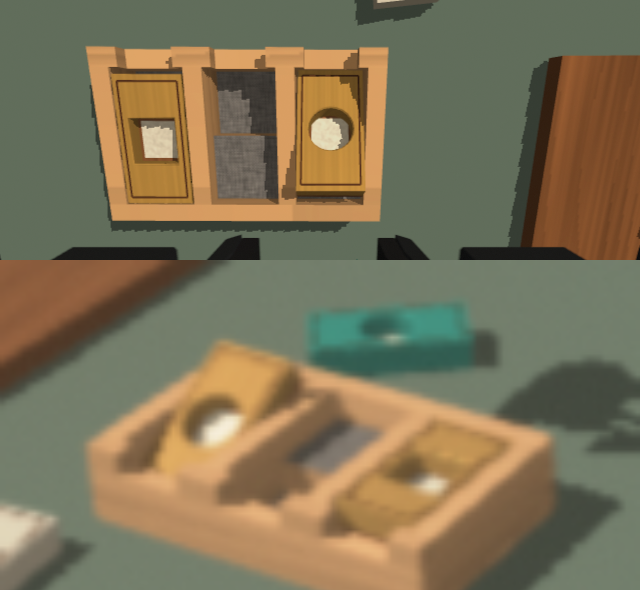

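The round frame has tipped with its near end raised, and the square one is still flush. The raised top edge is near (297–365, 190) in the wrist view. I'll take a second wrist view to triangulate that end.

```bash
python3 -m jog '-0.03 0.04 0 0 0 0;-0.03 0.04 0 0 0 0;-0.03 0.04 0 0 0 0;0 0 0 0 0 0;0 0 0 0 0 0;0 0 0 0 0 0;0 0 0 0 0 0;0 0 0 0 0 0' 0
python3 - <<'E'
from h import *
import pickle
s=state();im=read_camera("wrist");pickle.dump(s,open("w4.pkl","wb"));cv2.imwrite("pics/w4.png",im);print(s["tcp_pos"],s["eef_rot"])
c,sn=np.cos(np.radians(5.25)),np.sin(np.radians(5.25));o=np.array([.5284,-.308,0])
B=lambda x,y,z:o+[c*x-sn*y,sn*x+c*y,z]
th=np.radians(27)
P=[B(3-53*np.cos(th)/1 if 0 else (.003-.053*np.cos(th)+.02*np.sin(th)),y,.027+.053*np.sin(th)+.02*np.cos(th)) for y in(.026,-.026)]
out=[]
for i in(3,4):
    C=cam("wrist",pickle.load(open(f"w{i}.pkl","rb")));p=proj(C,P);print(i,p.round(1));im=cv2.imread(f"pics/w{i}.png")
    x0,y0=(p.mean(0)-[50,35]).astype(int);print("crop",x0,y0);out.append(cv2.resize(im[y0:y0+55,x0:x0+100],None,fx=5,fy=5,interpolation=cv2.INTER_CUBIC))
print(np.round(P,4));cv2.imwrite("pics/v4.png",np.vstack(out))
E
```

```text
t: 6.3
tcp_pos: [0.4248, -0.2145, 0.1847]
eef_rot: [0.999, 0.047, 0.0, 0.0]
wrist_force: [1.1, 0.5, 0.4]
width: 0.088
grasp_force: 0.0
[ 0.42475898 -0.21449628  0.1847147 ] [9.98875503e-01 4.74101637e-02 5.28899778e-05 5.08183540e-05]
3 [[295.6 191.5]
 [365.1 191.7]]
crop 280 156
4 [[427.6 111.3]
 [500.9 111.5]]
crop 414 76
[[ 0.491  -0.2853  0.0689]
 [ 0.4958 -0.3371  0.0689]]
```

View pics/v4.png

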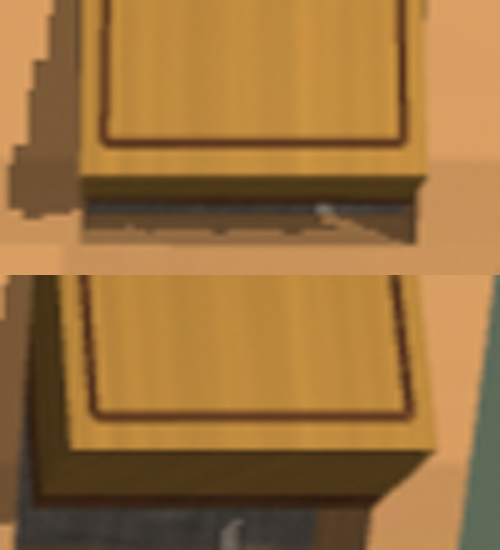

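The corners read (296,191.4) and (365.2,191.4) in view 3, and (428,111) and (501.4,111) in view 4. All are within 0.5 px of the point at z = 0.069 for a 27° tilt. Next is a pre-grasp, tilted 27° about the frame's y.

```bash
python3 -m jog '0.0208 -0.021 -0.017 -0.00137 0.01494 0;0.0208 -0.021 -0.017 -0.00137 0.01494 0;0.0208 -0.021 -0.017 -0.00137 0.01494 0;0.0208 -0.021 -0.017 -0.00137 0.01494 0;0.0208 -0.021 -0.017 -0.00137 0.01494 0;0.0208 -0.021 -0.017 0 0 0;0 0 0 0 0 0;0 0 0 0 0 0' 0
python3 - <<'E'
from h import *
s=state();print(s["tcp_pos"],Ro.from_quat(s["eef_rot"]).as_matrix().round(3),s["joint_positions"].round(2))
print("to go/0.75",((np.array([.4959,-.311,.0541])-s["tcp_pos"])/.75).round(4))
E
```

```text
t: 7.02
tcp_pos: [0.5179, -0.3085, 0.1066]
eef_rot: [0.971, 0.046, -0.234, 0.009]
wrist_force: [-0.7, 0.1, -0.2]
width: 0.0883
grasp_force: 0.0
[ 0.51788075 -0.3085199   0.10660677] [[ 0.886  0.094 -0.454]
 [ 0.085 -0.996 -0.04 ]
 [-0.456 -0.003 -0.89 ]] [-0.61  0.77  1.05 -0.3   1.69  0.88]
to go/0.75 [-0.0293 -0.0033 -0.07  ]
```

```bash
python3 -m jog '-0.005 -0.0006 -0.012 0 0 0;-0.005 -0.0006 -0.012 0 0 0;-0.005 -0.0006 -0.012 0 0 0;-0.005 -0.0006 -0.012 0 0 0;-0.005 -0.0005 -0.012 0 0 0;-0.0043 -0.0004 -0.01 0 0 0;0 0 0 0 0 0;0 0 0 0 0 0' 0
python3 - <<'E'
from h import *
s=state();print(s["tcp_pos"],s["wrist_force"])
print("to go/0.75",((np.array([.4959,-.311,.0541])-s["tcp_pos"])/.75).round(4))
E
```

```text
t: 7.68
tcp_pos: [0.4955, -0.3106, 0.0557]
eef_rot: [0.971, 0.046, -0.234, 0.01]
wrist_force: [-0.0, -1.0, 0.5]
width: 0.0884
grasp_force: 0.0
[ 0.4954632  -0.31056428  0.0557042 ] [-0.04717942 -0.97819717  0.45195229]
to go/0.75 [ 0.0006 -0.0006 -0.0021]
```

```bash
python3 -m jog '0.0006 -0.0004 -0.0015 0 0 0;0 0 0 0 0 0;0 0 0 0 0 0;0 0 0 0 0 0;0 0 0 0 0 0;0 0 0 0 0 0;0 0 0 0 0 0;0 0 0 0 0 0' 95 10
python3 -m jog '0 0 0 0 0 0;0 0 0 0 0 0;0 0 0 0 0 0;0 0 0 0 0 0;0 0 0 0 0 0;0 0 0 0 0 0;0 0 0 0 0 0;0 0 0 0 0 0' 255 35
```

```text
t: 8.35
tcp_pos: [0.4962, -0.3109, 0.0549]
eef_rot: [0.971, 0.046, -0.233, 0.01]
wrist_force: [-0.1, 0.2, -0.1]
width: 0.0555
grasp_force: 0.0
t: 9.02
tcp_pos: [0.4962, -0.3109, 0.0548]
eef_rot: [0.971, 0.046, -0.233, 0.01]
wrist_force: [-0.2, 1.2, -0.2]
width: 0.0514
grasp_force: 35.0
```

Gripped at 51.4 mm. I'll lift with a slight −x shift.

```bash
python3 -m jog '-0.0005 0 0.002 0 0 0;-0.001 0 0.004 0 0 0;-0.001 0 0.005 0 0 0;-0.001 0 0.007 0 0 0;-0.0005 0 0.01 0 0 0;0 0 0.012 0 0 0;0 0 0.015 0 0 0;0 0 0.015 0 0 0'
python3 -m jog '0 0 0.02 0 0 0;0 0 0.02 0 0 0;0 0 0.02 0 0 0;0 0 0.01 0 0 0;0 0 0.005 0 0 0;0 0 0 0 0 0;0 0 0 0 0 0;0 0 0 0 0 0'
python3 - <<'E'
from h import *
s=state();cv2.imwrite("pics/w5.png",np.vstack([read_camera("wrist")[100:],read_camera("scene")[100:300]]));print(s["tcp_pos"])
E
```

```text
t: 9.68
tcp_pos: [0.4932, -0.3109, 0.1087]
eef_rot: [0.971, 0.046, -0.233, 0.01]
wrist_force: [-0.2, 0.1, 0.0]
width: 0.0515
grasp_force: 35.0
t: 10.35
tcp_pos: [0.493, -0.3107, 0.1628]
eef_rot: [0.971, 0.046, -0.234, 0.01]
wrist_force: [-0.0, 0.9, -0.9]
width: 0.0515
grasp_force: 35.0
[ 0.49295098 -0.31070335  0.16282465]
```

View pics/w5.png

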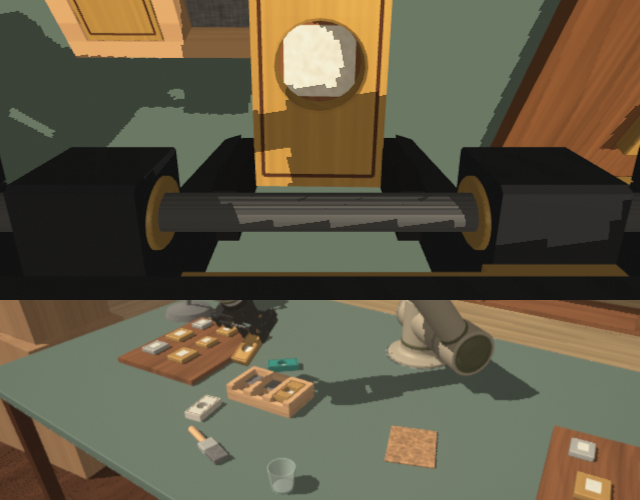

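The frame is held securely by its raised end and is clear of the block. Now I'll untilt it and carry it to the mat.

```bash
python3 -m jog '-0.002 0.02 0 0.00086 -0.00934 0;-0.0024 0.042 0 0.00086 -0.00934 0;-0.0024 0.042 0 0.00086 -0.00934 0;-0.0024 0.042 0 0.00086 -0.00934 0;-0.0024 0.042 0 0.00086 -0.00934 0;-0.0024 0.042 0 0.00086 -0.00934 0;-0.0024 0.042 0 0.00086 -0.00934 0;-0.0024 0.042 0 0.00086 -0.00934 0'
python3 -m jog '-0.0024 0.042 0 0 0 0.0056;-0.0024 0.042 0 0 0 0.0056;-0.0024 0.042 0 0 0 0.0056;-0.0024 0.042 0 0 0 0.0056;-0.0024 0.042 0 0 0 0.0056;-0.0024 0.042 0 0 0 0.0056;-0.0024 0.042 0 0 0 0.0056;-0.0024 0.042 0 0 0 0.0056'
python3 -m jog '0 0.025 0 0 0 0;0 0.01 0 0 0 0;0 0 0 0 0 0;0 0 0 0 0 0;0 0 0 0 0 0;0 0 0 0 0 0;0 0 0 0 0 0;0 0 0 0 0 0'
python3 - <<'E'
from h import *
import pickle
s=state();M=Ro.from_quat(s["eef_rot"]).as_matrix();print(s["tcp_pos"],M.round(4))
im=read_camera("wrist");pickle.dump(s,open("w6.pkl","wb"));C=cam("wrist",s)
yaw=np.degrees(np.arctan2(M[1,0],M[0,0]));print("yaw",yaw)
hsv=cv2.cvtColor(im,cv2.COLOR_BGR2HSV)
b=[[.5518,.2982,.006],[.5951,.1835,.006],[.4532,.1276,.006],[.4114,.2403,.006]]
p=proj(C,b);print(p.round(1));v=im.copy()
for q in p: cv2.circle(v,tuple(int(x) for x in q),4,(255,0,255),1)
cv2.imwrite("pics/w6.png",v);cv2.imwrite("pics/w6raw.png",im)
print("to go/.75",((np.array([.4649,.1974,.0145])-s["tcp_pos"])/.75).round(4))
E
```

```text
t: 11.12
tcp_pos: [0.4786, -0.0739, 0.1635]
eef_rot: [0.999, 0.047, 0.001, -0.0]
wrist_force: [0.5, -0.9, -0.4]
width: 0.0513
grasp_force: 35.0
t: 11.78
tcp_pos: [0.4642, 0.1782, 0.1634]
eef_rot: [0.982, 0.188, -0.0, -0.0]
wrist_force: [-0.2, 0.5, -1.3]
width: 0.0514
grasp_force: 35.0
t: 12.45
tcp_pos: [0.4648, 0.2022, 0.1636]
eef_rot: [0.982, 0.187, 0.0, -0.0]
wrist_force: [0.4, 0.2, -1.1]
width: 0.0519
grasp_force: 35.0
[0.4648493  0.20221511 0.16364885] [[ 9.302e-01  3.670e-01  1.000e-04]
 [ 3.670e-01 -9.302e-01  2.000e-04]
 [ 2.000e-04 -1.000e-04 -1.000e+00]]
yaw 21.52922502143561
[[245.5  35.7]
 [402.3  37.9]
 [392.2 222.8]
 [257.2 220.3]]
to go/.75 [ 1.000e-04 -6.400e-03 -1.989e-01]
```

View pics/w6.png

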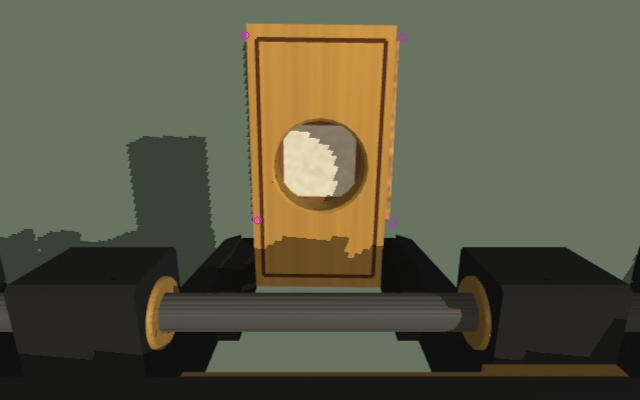

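The frame hides most of the mat and lies level. Its corners are at (247,24), (397,26), (382,286) and (257,286). I'll compute the held frame's centre, and cross-check the mat using the scene camera.

```bash
python3 - <<'E'
from h import *
import pickle
s=pickle.load(open("w6.pkl","rb"));C=cam("wrist",s)
W=cast(C,[(247,24),(397,26),(382,286),(257,286)],s["tcp_pos"][2]+.0115);c=W.mean(0);print(W.round(4),c.round(4),[np.linalg.norm(W[i]-W[i-1]).round(4) for i in range(4)])
im=cv2.imread("pics/scene0.png");hsv=cv2.cvtColor(im,cv2.COLOR_BGR2HSV);m=cv2.inRange(hsv,(5,100,60),(25,255,255));k=np.zeros_like(m);k[220:270,380:445]=m[220:270,380:445]
h=cv2.convexHull(max(cv2.findContours(k,0,2)[0],key=cv2.contourArea));q=cv2.approxPolyDP(h,6,True)[:,0]
S=cam("scene");w=cast(S,q,.006);print("mat scene",q.tolist(),w.round(4).tolist(),w.mean(0).round(4))
print("shift needed/.75",((np.array([.503,.2124])-c[:2])/.75).round(4))
E
```

```text
[[0.5414 0.2595 0.1751]
 [0.5597 0.2112 0.1751]
 [0.467  0.1754 0.1751]
 [0.448  0.2238 0.1751]] [0.504  0.2175 0.1751] [np.float64(0.0999), np.float64(0.0517), np.float64(0.0993), np.float64(0.052)]
mat scene [[392, 226], [435, 231], [434, 267], [385, 260]] [[0.4584, 0.1339, 0.006], [0.4147, 0.238, 0.006], [0.5515, 0.2955, 0.006], [0.5946, 0.1875, 0.006]] [0.5048 0.2137 0.006 ]
shift needed/.75 [-0.0014 -0.0068]
```

```bash
python3 -m jog '0 -0.003 -0.03 0 0 0;0 -0.003 -0.04 0 0 0;0 0 -0.04 0 0 0;0 0 -0.035 0 0 0;0 0 -0.02 0 0 0;0 0 -0.012 0 0 0;0 0 -0.006 0 0 0;0 0 0 0 0 0'
python3 -m jog '0 0 -0.003 0 0 0;0 0 -0.002 0 0 0;0 0 -0.0015 0 0 0;0 0 -0.0015 0 0 0;0 0 0 0 0 0;0 0 0 0 0 0;0 0 0 0 0 0;0 0 0 0 0 0'
```

```text
t: 13.17
tcp_pos: [0.4647, 0.1983, 0.0261]
eef_rot: [0.982, 0.187, -0.0, -0.0]
wrist_force: [-0.3, 0.0, -0.3]
width: 0.0513
grasp_force: 35.0
t: 13.83
tcp_pos: [0.4647, 0.1984, 0.0204]
eef_rot: [0.982, 0.187, 0.0, -0.0]
wrist_force: [0.3, 0.1, -0.6]
width: 0.0517
grasp_force: 35.0
```

```bash
python3 -m jog '0 0 -0.0015 0 0 0;0 0 -0.0015 0 0 0;0 0 -0.0015 0 0 0;0 0 -0.001 0 0 0;0 0 -0.001 0 0 0;0 0 0 0 0 0;0 0 0 0 0 0;0 0 0 0 0 0'
```

```text
t: 14.5
tcp_pos: [0.4647, 0.1984, 0.0155]
eef_rot: [0.982, 0.187, 0.0, -0.0]
wrist_force: [0.7, 0.0, -1.0]
width: 0.0517
grasp_force: 35.0
```

```bash
python3 -m jog '0 0 -0.0007 0 0 0;0 0 -0.0007 0 0 0;0 0 0 0 0 0;0 0 0 0 0 0;0 0 0 0 0 0;0 0 0 0 0 0;0 0 0 0 0 0;0 0 0 0 0 0'
```

```text
t: 15.17
tcp_pos: [0.4648, 0.1984, 0.015]
eef_rot: [0.982, 0.187, 0.0, -0.0]
wrist_force: [-1.2, -1.2, 7.8]
width: 0.0515
grasp_force: 35.0
```

Contact with the mat at about 8 N. Release gently and retreat.

```bash
python3 -m jog '0 0 0.0003 0 0 0;0 0 0 0 0 0;0 0 0 0 0 0;0 0 0 0 0 0;0 0 0 0 0 0;0 0 0 0 0 0;0 0 0 0 0 0;0 0 0 0 0 0' 255 5
python3 -m jog '0 0 0 0 0 0;0 0 0 0 0 0;0 0 0 0 0 0;0 0 0 0 0 0;0 0 0 0 0 0;0 0 0 0 0 0;0 0 0 0 0 0;0 0 0 0 0 0' 0
python3 -m jog '0 0 0.01 0 0 0;0 0 0.02 0 0 0;0 0 0.04 0 0 0;0 0 0.045 0 0 0;-0.02 0 0.045 0 0 0;-0.04 0 0.04 0 0 0;-0.04 0 0.02 0 0 0;0 0 0 0 0 0' 0
python3 -m jog '-0.03 0 0 0 0 0;-0.02 0 0 0 0 0;0 0 0 0 0 0;0 0 0 0 0 0;0 0 0 0 0 0;0 0 0 0 0 0;0 0 0 0 0 0;0 0 0 0 0 0' 0
python3 - <<'E'
from h import *
print(state()["tcp_pos"]);w=read_camera("wrist")
a=read_camera("scene");cv2.imwrite("pics/f.png",np.vstack([w[:290],a[150:300]]))
E
```

```text
t: 15.83
tcp_pos: [0.4648, 0.1984, 0.015]
eef_rot: [0.982, 0.187, 0.0, -0.0]
wrist_force: [-1.0, -1.4, 5.9]
width: 0.0518
grasp_force: 5.0
t: 16.5
tcp_pos: [0.4647, 0.1984, 0.0146]
eef_rot: [0.982, 0.187, 0.0, -0.0]
wrist_force: [0.3, 0.1, 0.4]
width: 0.0878
grasp_force: 0.0
t: 17.17
tcp_pos: [0.387, 0.1987, 0.1825]
eef_rot: [0.982, 0.188, 0.002, -0.0]
wrist_force: [0.3, 0.4, 0.2]
width: 0.0883
grasp_force: 0.0
t: 17.83
tcp_pos: [0.3532, 0.1983, 0.1789]
eef_rot: [0.982, 0.187, -0.0, -0.0]
wrist_force: [0.2, -0.7, -0.7]
width: 0.0881
grasp_force: 0.0
[0.35320875 0.19833163 0.17893138]
```

View pics/f.png

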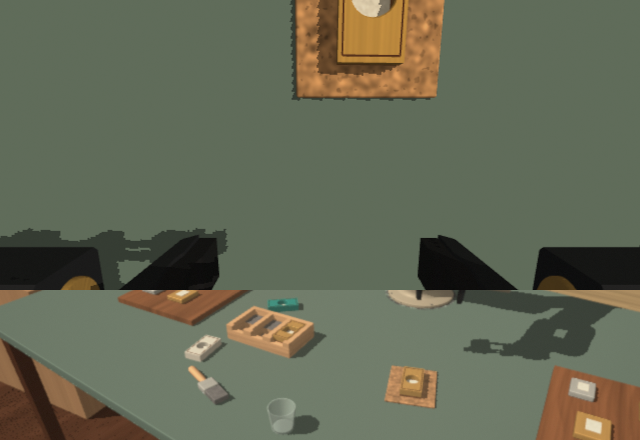

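The frame lies flat and face up, centred on the mat at about (370,30) in the wrist view and (412,382) in the scene strip. The square frame is still in its pocket and the gripper is clear.

```bash
python3 -c "
from workcell import *
print(job_done())"
```

```text
the job is handed in; nothing more can be done
None
```

The job is handed in at about 18 s: I tipped the round-opening frame, gripped it by its raised end and laid it flat, face up, in the middle of the cork mat, and the square-opening frame still lies flush in its pocket.

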